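# Turn the drip tray over beneath the drying rack

### The job

The metal drip tray under the drying rack was left upside-down. Turn it over, keeping it beneath the rack's upper shelf all the while, and leave it lying flat in the middle of the rack's bottom board, open side up, with its handle sticking straight out at the front. Leave the other things on the table where they are.

Things in the scene. Friction and masses are not known exactly. Their poses are not given: they have to be found in the camera images.
- tray: shallow open aluminium tray with a handle, loose, on the rack's bottom board; 84 (x) x 90 (y) x 30 mm (z), walls 3 mm, 0.11 to 0.18 kg. Origin: middle of the tray proper, on the handle's axis. Handle along -x. +z points out of the closed bottom: up at the start (upside-down), down when turned. Rests stably flat (origin 15 mm above the board) or stood on a long side (origin 45 mm above it)
- tray_grip (a point): point on the axis of the tray's straight round wooden handle (diameter 22 mm, from 52 to 167 mm from the tray's origin), 120 mm from the origin along -x; 60 to 85 mm in front of the rack, room to grasp from above or leaning 45 degrees to either side. The handle is light: centre of mass 10 to 20 mm from the tray's origin
- rack: fixed two-level drying rack, 100 deep (x) x 200 wide (y) x 187 mm high. Origin on the table under its centre; front (handle side) faces its -x, z up. Bottom board's top at z = 50 mm, slatted upper shelf's underside at z = 175 mm (125 mm headroom), three tiles fixed on top. Steel posts, diameter 12 mm, at x = +-42, y = +-91 mm; open between them
- tape_measure: yellow pocket tape measure, 33 x 80 x 60 mm, bystander; origin under its centre
- masking_tape: roll of masking tape lying flat, 104 mm across, 25 mm high, bystander; origin under its centre
- glue_tube: lying blue tube of glue, 51 x 181 x 34 mm, bystander; origin under its centre
- pigment_jar: clear jar with a yellow cap, diameter 45 mm, 100 mm high, bystander; origin under its centre

How it is judged:
By the outcome, as a careful person would: the job done as asked, in the order asked, and still so for the second after the job is handed in, with the robot touching nothing.
It also fails if it takes over 59 s, if anything falls off the work surface, if the arm or the gripper's body presses on something with over 40 N, if the wrist force passes 120 N, or if a joint passes its speed limit or range.

### The arm

A 7-joint arm with a two-finger parallel gripper is mounted at the origin on the work surface; the furniture and walls round the work are solid. World frame = base frame: x ahead of the robot, y to its left, z up, the work surface at z = 0. Lengths are in m, angles in rad, forces in N, time in s.
With the tool pointing down it reaches from about 0.35 to 0.9 m from the base axis. Payload 8.1 kg.
Tool frame: the origin (TCP) lies at the very end of the fingers, on their centre line; the grasp point (between the pads) lies 19 mm behind it; z points along the fingers, y is the line along which they close (so a half turn about z gives the same grasp; the last joint's range is limited). The gripper opens to 92 mm and grips with 3 to 60 N. Pads are 19 mm wide; open, the fingers measure 130 mm over their backs; the gripper's body (75 mm by 190 mm) begins 47 mm behind the grasp point.
Start: joints at [1.245, 0.434, 0.025, 1.573, -0.012, 1.134, -0.075], TCP at [0.138, -0.61, 0.227] pointing down, gripper open.
Joint ranges: [-2.62, 2.62], [-0.44, 2.09], [-1.27, 1.32], [0.08, 2.57], [-1.32, 4.46], [0.12, 2], [-2.74, 2.74]. Speed limits (rad/s): [2.22, 2.22, 3.01, 3.01, 3.14, 3.14, 3.14].

### API

Orientations are given as a rotation vector (axis times angle).
In Python, from cell import arm gives the robot as it stands.
- The arm moves only by the shell command python3 -m pendant 'ROWS' [FORCE]. ROWS is a JSON object of lists of equal length, an entry for each row: "slide": the shift along the tool's x, y, z in units of 0.3 m (1.0 is 0.3 m), a list of three; "dr": the turn, a rotation vector about the tool's x, y, z in units of 0.12 rad (1.0 is 0.12 rad), a list of three; "claw": the opening, from 0 (shut) to 1 (fully open). In form: {"slide": [[tx, ty, tz], ...], "dr": [[ax, ay, az], ...], "claw": [claw, ...]}. A call has 1 to 10 rows; each row shifts and turns the commanded pose from where the row before left it, along the tool's axes as they then stand; what a row does not reach is not made up. A row lasts 1/10 s, in which the tool goes at most 50 mm and 8.59 degrees, less where a joint would pass 70% of its speed; a pose out of reach is approached as far as the arm can. A call with a number of a shift or a turn outside -1 to 1 is refused whole. A call with a gripper value outside its range is refused whole. The fingers move at their own pace and stop on an object; FORCE is the grip in N (left out, the last holds). Time passes only in rows, so rows that do not move let the fingers close. It gives the time, the measured TCP pose, the force, the opening and the grip force at its end, in the units of the state.
- arm.observe(): the state, without advancing time (a new reading comes with each control period).
- arm.get_image(name): name is "side" or "top" or "wrist"; returns the picture (420x560x3 uint8, red, green, blue); there is no depth.
- arm.calibration(name): a dict with "K" (3x3 intrinsics, pixels), "xyz" and "orientation" of the camera in the world. Camera axes: x right, y up, looking along -z (the intrinsics and any distortion apply to the point x, -y, -z); pixel columns grow to the right and rows downward; lengths in m; the calibration is good to about 2 mm. A picture is of the moment at which its call begins: read the wrist's pose just before it. calibration takes no time and is no camera call; for the wrist camera it gives the pose at the moment of the call.
- arm.sign_off(): hands the job in; it is judged then, once.
The state is a dict: "clock": time; "joints": joint angles; "dq": joint speeds; "joint_efforts": joint torques, N m; "position": TCP position; "ee_rot": TCP orientation; "force": force on the tool from outside, world axes, zero at the start; "ft_torque": the same for the moment, N m; "width": opening from 0.0 (shut) to 1.0 (fully open); "gripper_force": force on a finger pad.
Only numpy, scipy, OpenCV 4.12 (cv2) and the standard library are available. Lean on these libraries where they do the work, as an engineer would, in place of code of your own. Each camera call takes 0.05 s, during which the arm holds its last target. There are 200 camera calls.

## Working session

There is one attempt and no reset: what is moved stays moved. The work goes in short steps, Python scripts to look and compute and a shell command to move; the robot and the scene stay as the last step left them, time stands still between calls to the robot, and variables do not carry over. Pictures are saved under pics/ and viewed, at most 12 in all, crops included, and the job is handed in when it is done.

```bash
mkdir -p pics; ls; python3 - <<'E'
from cell import arm
import cv2,numpy as np
s=arm.observe()
print({k:np.round(v,3).tolist() for k,v in s.items()})
for n in("side","top"):
    cv2.imwrite(f"pics/{n}0.png",arm.get_image(n)[:,:,::-1])
for n in("side","top","wrist"):
    print(n,arm.calibration(n))
a=cv2.imread("pics/side0.png")
E
```

```text
pics
{'clock': 0.0, 'joints': [1.245, 0.435, 0.025, 1.574, -0.012, 1.134, -0.075], 'dq': [0.001, 0.001, -0.0, 0.001, 0.001, -0.0, 0.002], 'joint_efforts': [0.001, -66.783, 0.986, -31.446, -0.06, 0.043, 0.0], 'position': [0.138, -0.609, 0.226], 'ee_rot': [-3.121, -0.349, 0.001], 'force': [-0.202, -0.473, -0.318], 'ft_torque': [0.019, 0.013, -0.014], 'gripper_force': 0.0, 'width': 0.998}
side {'K': array([[508.00600467,   0.        , 283.48182769],
       [  0.        , 508.00600467, 209.79245893],
       [  0.        ,   0.        ,   1.        ]]), 'xyz': array([0.1533736 , 0.89879892, 0.76914524]), 'orientation': array([ 0.20856424, -1.27700268, -2.54392202])}
top {'K': array([[460.7415725 ,   0.        , 281.22290221],
       [  0.        , 460.7415725 , 214.79947104],
       [  0.        ,   0.        ,   1.        ]]), 'xyz': array([0.420264  , 0.01131523, 1.37016696]), 'orientation': array([ 0.0197006 , -0.03211662, -1.57419184])}
wrist {'K': array([[366.89231149,   0.        , 281.13403845],
       [  0.        , 366.89231149, 209.8473089 ],
       [  0.        ,   0.        ,   1.        ]]), 'xyz': array([ 0.21194737, -0.59307824,  0.38427909]), 'orientation': array([-0.23817462,  0.19258019, -1.33929232])}
```

View pics/side0.png

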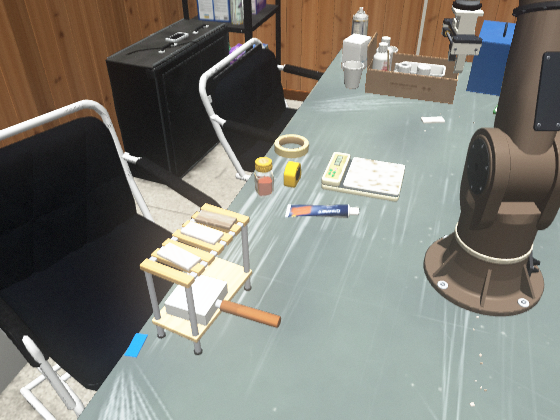

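View pics/top0.png

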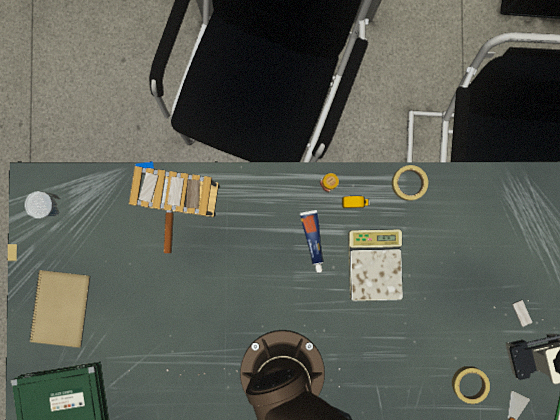

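The side view shows the rack at pixels (145–250, 205–350), with the handle running from (220,303) to (280,321). In the top view the rack is at (130–218, 165–215) and the handle runs from (169,212) to (167,252). Next I'll triangulate the handle axis from colour masks and look at crops of the rack.

```bash
cat > h.py <<'E'
import cv2,numpy as np
from cell import arm
from scipy.spatial.transform import Rotation as R
def cam(n):
    c=arm.calibration(n); return c['K'],np.array(c['xyz']),R.from_rotvec(c['orientation']).as_matrix()
def ray(c,p):
    K,o,M=c; d=np.array([(p[0]-K[0,2])/K[0,0],-(p[1]-K[1,2])/K[1,1],-1.]); d=M@d; return o,d/np.linalg.norm(d)
def onz(c,p,z):
    o,d=ray(c,p); return o+d*(z-o[2])/d[2]
def proj(c,P):
    K,o,M=c; q=M.T@(np.array(P)-o); return np.array([K[0,0]*q[0]/-q[2]+K[0,2],K[1,1]*q[1]/q[2]+K[1,2]])
def tri(c1,p1,c2,p2):
    o1,d1=ray(c1,p1);o2,d2=ray(c2,p2)
    t=np.linalg.lstsq(np.c_[d1,-d2],o2-o1,rcond=None)[0]
    a,b=o1+t[0]*d1,o2+t[1]*d2; return (a+b)/2,np.linalg.norm(a-b)
def axis(img,box):
    x0,y0,x1,y1=box; hsv=cv2.cvtColor(img[y0:y1,x0:x1],cv2.COLOR_BGR2HSV)
    m=((hsv[...,0]<14)&(hsv[...,1]>120)&(hsv[...,2]>60)).astype(np.uint8)
    n,l,st,_=cv2.connectedComponentsWithStats(m); k=1+np.argmax(st[1:,4]); m=l==k
    ys,xs=np.nonzero(m); p=np.c_[xs+x0,ys+y0].astype(float); c=p.mean(0)
    d=np.linalg.svd(p-c,full_matrices=False)[2][0]; t=(p-c)@d
    return c+d*t.min(),c+d*t.max(),len(p)
E
cat > m1.py <<'E'
from h import *
s,t=cam("side"),cam("top")
a=cv2.imread("pics/side0.png");b=cv2.imread("pics/top0.png")
sa=axis(a,(205,290,295,335)); ta=axis(b,(150,205,185,262)); print(sa,ta)
# line as intersection of planes
def pl(c,e):
    o,d1=ray(c,e[0]);_,d2=ray(c,e[1]);n=np.cross(d1,d2);n/=np.linalg.norm(n);return n,n@o
n1,k1=pl(s,sa);n2,k2=pl(t,ta)
d=np.cross(n1,n2);d/=np.linalg.norm(d);print("dir",d,"yaw",np.degrees(np.arctan2(d[1],d[0])))
def end(c,e):
    o,r=ray(c,e); # intersection of ray with other plane
    n,k=(n2,k2) if c is s else (n1,k1)
    return o+r*(k-n@o)/(n@r)
for e in sa[:2]: print("side end",end(s,e))
for e in ta[:2]: print("top end",end(t,e))
cv2.imwrite("pics/sc.png",cv2.resize(a[195:365,130:290],None,fx=3.5,fy=3.5,interpolation=cv2.INTER_CUBIC))
cv2.imwrite("pics/tc.png",cv2.resize(b[155:260,120:230],None,fx=5,fy=5,interpolation=cv2.INTER_CUBIC))
E
python3 m1.py
```

```text
(array([221.56153446, 303.10862911]), array([276.64613458, 324.89472369]), 217) (array([169.00927629, 212.83747007]), array([166.87251751, 252.15610605]), 215)
dir [ 0.99274626 -0.07230655  0.09605534] yaw -4.165775030810167
side end [0.46892957 0.31759036 0.06864639]
side end [0.35829951 0.32564809 0.05794214]
top end [0.46979762 0.31752714 0.06873039]
top end [0.35862045 0.32562472 0.05797319]
```

View pics/sc.png

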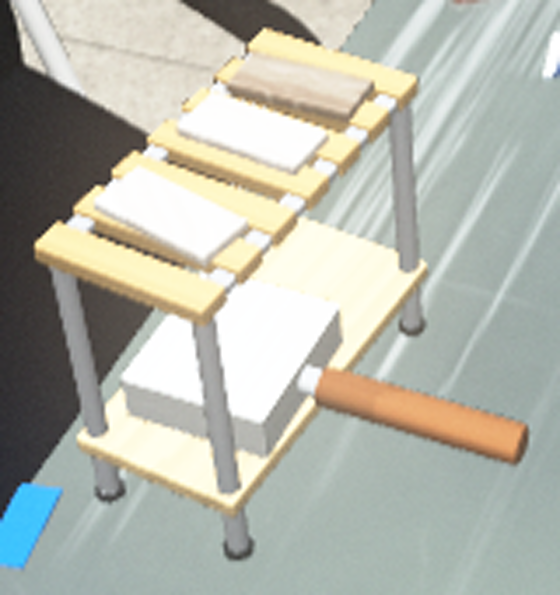

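View pics/tc.png

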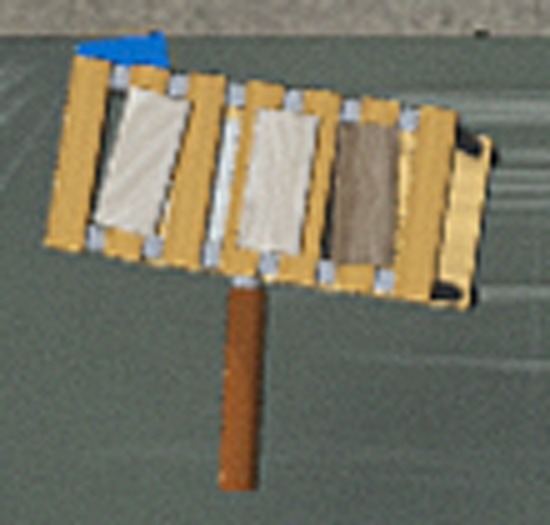

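```bash
cat > m2.py <<'E'
from h import *
s,t=cam("side"),cam("top")
S=lambda x,y:(130+x/3.5-.4,195+y/3.5-.4); T=lambda x,y:(120+x/5-.4,155+y/5-.4)
names=["bl","fl","br","fr"]
sc=[S(36,243),S(207,303),S(266,32),S(417,78)]
tc=[T(75,55),T(45,247),T(457,108),T(435,303)]
P=[]
for n,p,q in zip(names,sc,tc):
    X,e=tri(s,p,t,q); P.append(X); print(n,X.round(4),round(e,4), "top z.187",onz(t,q,.187)[:2].round(4),"side",onz(s,p,.187)[:2].round(4))
P=np.array(P);c=P.mean(0);print("centre",c)
yv=(P[0]+P[1]-P[2]-P[3])/2; xv=(P[0]+P[2]-P[1]-P[3])/2
print("W",np.linalg.norm(yv),"D",np.linalg.norm(xv),"yaw",np.degrees(np.arctan2(-yv[0],yv[1])),np.degrees(np.arctan2(xv[1],xv[0])))
f={k:onz(s,S(*p),0.0)[:2] for k,p in dict(bl=(110,496),fl=(238,552),fr=(412,331)).items()}
print(f); fc=(f['bl']+f['fr'])/2; print("feet centre",fc); v=f['fl']-f['fr'];print("yaw",np.degrees(np.arctan2(-v[0],v[1])),np.linalg.norm(v))
for k,p in dict(flb=(237,498),frb=(428,268),blb=(78,437)).items(): print(k,onz(s,S(*p),.05)[:2])
print("board R corners",onz(t,T(492,137),.05)[:2],onz(t,T(470,308),.05)[:2])
# tray closed-bottom corners at z=.08
tr=[S(268,443),S(342,330),S(122,385)]
for p in tr: print("tray",onz(s,p,.08)[:2] if p!=tr[0] else onz(s,S(268,410),.08)[:2])
E
python3 m2.py; grep -c . /dev/null; python3 -m pendant -h 2>&1 | head -5
```

```text
bl [0.5852 0.3777 0.1858] 0.0048 top z.187 [0.5872 0.3786] side [0.5817 0.3783]
fl [0.4862 0.3915 0.1894] 0.0044 top z.187 [0.4883 0.3932] side [0.4854 0.3889]
br [0.5574 0.1819 0.1825] 0.0052 top z.187 [0.5593 0.1822] side [0.5517 0.1869]
fr [0.4589 0.194  0.1824] 0.0003 top z.187 [0.4589 0.1934] side [0.4563 0.1995]
centre [0.52192021 0.28628211 0.1850196 ]
W 0.19863932381735266 D 0.09961308120362534 yaw -7.969026514993562 -7.489963305093517
{'bl': array([0.57427506, 0.37473182]), 'fl': array([0.49188651, 0.3862282 ]), 'fr': array([0.46471736, 0.20759147])}
feet centre [0.51949621 0.29116165]
yaw -8.647932100803546 0.1806910125337438
flb [0.48518894 0.38956469]
frb [0.45447507 0.20232089]
blb [0.58229817 0.37962841]
board R corners [0.55861845 0.181949  ] [0.46044261 0.19445294]
tray [0.48144544 0.35475253]
tray [0.46825554 0.29067212]
tray [0.56073748 0.36314556]
0
invalid input: not JSON, or not a number
```

The rack centre is about (0.5215, 0.287) with yaw about -8°. The tray origin is about (0.523, 0.314) with yaw about -4.2°, and the handle axis is at z≈0.064, which matches 0.065. I'll start moving towards it.

```bash
cat > go.py <<'E'
# usage: go.py gx gy gz yaw_deg lean_deg : grasp-point target, tool-x yaw, lean about tool x
import sys; from h import *
def target(g,yaw,lean):
    M=(R.from_euler('z',yaw,degrees=True)*R.from_euler('x',180+lean,degrees=True)).as_matrix()
    return np.array(g)+.019*M[:,2],M
s=arm.observe(); p=np.array(s['position']); M=R.from_rotvec(s['ee_rot']).as_matrix()
print("t",round(s['clock'],2),"tcp",p.round(4),"grasp",(p-.019*M[:,2]).round(4),"x",M[:,0].round(3),"z",M[:,2].round(3),"j",np.round(s['joints'],2),"w",round(s['width'],3),"gf",round(s['gripper_force'],1),"f",np.round(s['force'],1))
e=R.from_matrix(M).as_euler('zyx',degrees=True);print("yaw,pitch,roll",e.round(2),"lean",((e[2]-180+180)%360-180).round(2))
if len(sys.argv)>5:
    v=list(map(float,sys.argv[1:])); q,N=target(v[:3],v[3],v[4])
    print("slide total",(M.T@(q-p)/.3).round(4),"norm mm",(np.linalg.norm(q-p)*1e3).round(1),"dr total",(R.from_matrix(M.T@N).as_rotvec()/.12).round(3),"slide total in target axes",(N.T@(q-p)/.3).round(4))
E
python3 -m pendant '{"slide":[[0.124,-0.078,-0.023],[0.124,-0.078,-0.023],[0.124,-0.078,-0.023],[0.124,-0.078,-0.023],[0.124,-0.078,-0.023],[0.124,-0.078,-0.023],[0.124,-0.078,-0.023],[0.124,-0.078,-0.023],[0.124,-0.078,-0.023],[0.124,-0.078,-0.023]],"dr":[[0,0,0],[0,0,0],[0,0,0],[0,0,0],[0,0,0],[0,0,0],[0,0,0],[0,0,0],[0,0,0],[0,0,0]],"claw":[1,1,1,1,1,1,1,1,1,1]}' 40
python3 go.py 0.403 0.322 0.25 176 0
```

```text
clock: 1.1
position: [0.45, -0.2977, 0.2958]
ee_rot: [-3.122, -0.349, 0.001]
force: [1.2, -1.1, -0.0]
width: 1.0
gripper_force: 0.0
t 1.1 tcp [ 0.45   -0.2977  0.2958] grasp [ 0.45   -0.2977  0.3148] x [ 0.975  0.221 -0.   ] z [-0.  0. -1.] j [ 0.62  0.26 -0.17  1.66  0.05  1.23 -0.91] w 1.0 gf 0.0 f [ 1.2 -1.1 -0. ]
yaw,pitch,roll [-1.275e+01 -2.000e-02 -1.800e+02] lean 0.0
slide total [ 0.3033 -2.0493  0.2162] norm mm 624.8 dr total [-4.0000e-03 -1.0000e-03 -2.3743e+01] slide total in target axes [0.3004 2.0497 0.2161]
```

```bash
sed -i "s/'zyx'/'ZYX'/" go.py
python3 -m pendant '{"slide":[[0,0,0],[0,0,0],[0,0,0],[0,0,0],[0,0,0],[0,0,0],[0,0,0],[0,0,0],[0,0,0],[0,0,0]],"dr":[[0,0,-1],[0,0,-1],[0,0,-1],[0,0,-1],[0,0,-1],[0,0,-1],[0,0,-1],[0,0,-1],[0,0,-1],[0,0,-1]],"claw":[1,1,1,1,1,1,1,1,1,1]}' 40 >/dev/null
python3 go.py 0.403 0.322 0.25 176 0
```

```text
t 2.1 tcp [ 0.4489 -0.2991  0.2953] grasp [ 0.4489 -0.2991  0.3143] x [0.143 0.99  0.   ] z [-0.001  0.    -1.   ] j [ 0.77  0.27 -0.36  1.65  0.1   1.23  0.24] w 1.0 gf 0.0 f [-0.7  0.3 -0. ]
yaw,pitch,roll [ 8.1800e+01 -1.0000e-02 -1.7995e+02] lean 0.05
slide total [ 2.0272 -0.4467  0.2153] norm mm 626.1 dr total [-3.0000e-03 -7.0000e-03 -1.3701e+01] slide total in target axes [0.2971 2.0546 0.2145]
```

```bash

python3 -m pendant '{"slide":[[0.145,-0.032,0],[0.145,-0.032,0],[0.145,-0.032,0],[0.145,-0.032,0],[0.145,-0.032,0],[0.145,-0.032,0],[0.145,-0.032,0],[0.145,-0.032,0],[0.145,-0.032,0],[0.145,-0.032,0]],"dr":[[0,0,0],[0,0,0],[0,0,0],[0,0,0],[0,0,0],[0,0,0],[0,0,0],[0,0,0],[0,0,0],[0,0,0]],"claw":[1,1,1,1,1,1,1,1,1,1]}' 40 >/dev/null
python3 -m pendant '{"slide":[[0.145,-0.032,0],[0.145,-0.032,0],[0.145,-0.032,0],[0.145,-0.032,0],[0,0,0],[0,0,0],[0,0,0],[0,0,0],[0,0,0],[0,0,0]],"dr":[[0,0,0],[0,0,0],[0,0,0],[0,0,0],[0,0,-1],[0,0,-1],[0,0,-1],[0,0,-1],[0,0,-1],[0,0,-1]],"claw":[1,1,1,1,1,1,1,1,1,1]}' 40 >/dev/null
python3 go.py 0.403 0.322 0.25 176 0
```

```text
t 4.1 tcp [0.406  0.3227 0.2954] grasp [0.406  0.3227 0.3144] x [-0.545  0.838 -0.   ] z [-0.001 -0.001 -1.   ] j [-0.06  0.35 -0.95  1.67  0.3   1.27 -0.49] w 0.999 gf 0.0 f [ 0.  -0.2 -0.5]
yaw,pitch,roll [ 1.2305e+02  1.0000e-02 -1.7995e+02] lean 0.05
slide total [ 0.0034 -0.0095  0.2145] norm mm 64.4 dr total [-7.000e-03 -2.000e-03 -7.701e+00] slide total in target axes [ 0.0097 -0.0031  0.2145]
```

```bash

python3 -m pendant '{"slide":[[0,0,0],[0,0,0],[0,0,0],[0,0,0],[0,0,0],[0,0,0],[0,0,0],[0,0,0]],"dr":[[0,0,-1],[0,0,-1],[0,0,-1],[0,0,-1],[0,0,-1],[0,0,-1],[0,0,-1],[0,0,-0.7]],"claw":[1,1,1,1,1,1,1,0.7]}' 40 >/dev/null
python3 go.py 0.403 0.322 0.12 176 45;python3 go.py 0.403 0.322 0.12 176 -45 | tail -1
python3 - <<'E'
from h import *
c=cam("wrist"); im=arm.get_image("wrist")[:,:,::-1].copy(); cv2.imwrite("pics/w1.png",im)
e=axis(im,(0,0,560,420)); print(e)
for p in e[:2]: print(onz(c,p,.065))
E
```

```text
t 4.9 tcp [0.4061 0.3226 0.2953] grasp [0.4061 0.3226 0.3143] x [-0.998  0.07   0.001] z [-0.001 -0.001 -1.   ] j [ 0.07  0.43 -1.17  1.66  0.41  1.32  0.33] w 0.951 gf 0.0 f [ 0.5  0.2 -0.2]
yaw,pitch,roll [ 1.7597e+02 -3.0000e-02 -1.7997e+02] lean 0.03
slide total [ 0.0098 -0.0472  0.6292] norm mm 189.3 dr total [ 6.54e+00 -6.00e-03 -2.00e-03] slide total in target axes [0.0102 0.4112 0.4785]
slide total [0.0098 0.0424 0.6291] norm mm 189.2 dr total [-6.55e+00 -3.00e-03 -6.00e-03] slide total in target axes [ 0.0102 -0.4152  0.4746]
(array([279.06310481, 127.02344845]), array([281.69063351, 232.00774277]), 1773)
[0.35487166 0.32359835 0.065     ]
[0.47008572 0.31813061 0.065     ]
```

View pics/w1.png

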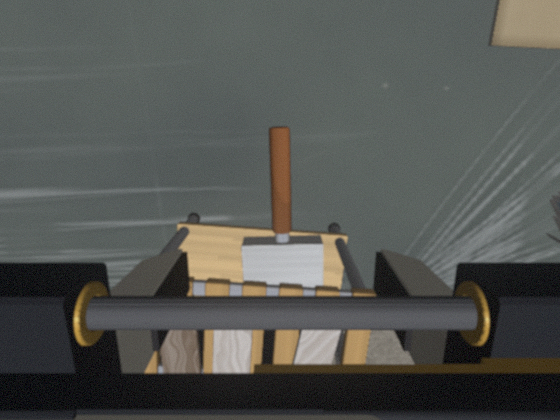

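The wrist view shows the handle running from (279,127) to (282,232). At z=0.065 that is 115 mm long, which confirms the height and pose, and puts the grip point at about (0.402, 0.3213). Next I'll test the +45° lean in the air.

```bash

python3 -m pendant '{"slide":[[0,-0.0076,0],[0,-0.0076,0],[0,-0.0076,0],[0,-0.0076,0],[0,-0.0076,0],[0,-0.0076,0],[0,-0.004,0],[0,0,0]],"dr":[[1,0,0],[1,0,0],[1,0,0],[1,0,0],[1,0,0],[1,0,0],[0.54,0,0],[0,0,0]],"claw":[0.6,0.6,0.6,0.6,0.6,0.6,0.6,0.6]}' 40 >/dev/null
python3 go.py 0.402 0.3213 0.12 176.5 45
```

```text
t 5.75 tcp [0.4051 0.3096 0.299 ] grasp [0.406  0.3231 0.3124] x [-0.997  0.076 -0.003] z [-0.052 -0.709 -0.703] j [-0.69  0.67 -0.56  1.34  0.53  2.    0.23] w 0.602 gf 0.0 f [ 0.4 -0.2  0.5]
yaw,pitch,roll [ 1.7567e+02  1.5000e-01 -1.3468e+02] lean 45.32
slide total [0.0141 0.4514 0.4558] norm mm 192.5 dr total [-0.047 -0.071 -0.101] slide total in target axes [0.0126 0.449  0.4582]
```

```bash

python3 go.py 0.402 0.3743 0.118 176.5 45
```

```text
t 5.75 tcp [0.4051 0.3096 0.299 ] grasp [0.406  0.3231 0.3124] x [-0.997  0.076 -0.003] z [-0.052 -0.709 -0.703] j [-0.69  0.67 -0.56  1.34  0.53  2.    0.23] w 0.602 gf 0.0 f [ 0.4 -0.2  0.5]
yaw,pitch,roll [ 1.7567e+02  1.5000e-01 -1.3468e+02] lean 45.32
slide total [0.0275 0.58   0.3352] norm mm 201.1 dr total [-0.047 -0.071 -0.101] slide total in target axes [0.0233 0.5784 0.3382]
```

```bash

python3 -m pendant '{"slide":[[0.004,0.083,0.048],[0.004,0.083,0.048],[0.004,0.083,0.048],[0.004,0.083,0.048],[0.004,0.083,0.048],[0.004,0.083,0.048],[0.004,0.083,0.048],[0,0,0]],"dr":[[0,0,0],[0,0,0],[0,0,0],[0,0,0],[0,0,0],[0,0,0],[0,0,0],[0,0,0]],"claw":[0.6,0.6,0.6,0.6,0.6,0.6,0.6,0.6]}' 40 >/dev/null
python3 go.py 0.402 0.3743 0.118 176.5 45
python3 go.py 0.402 0.3213 0.065 176.5 45|tail -1
```

```text
t 6.55 tcp [0.3995 0.3613 0.1035] grasp [0.4006 0.3747 0.1169] x [-0.997  0.076  0.004] z [-0.056 -0.705 -0.707] j [-0.75  0.92 -0.54  1.38  0.58  1.77  0.08] w 0.598 gf 0.0 f [0.3 0.7 0.5]
yaw,pitch,roll [ 175.67   -0.21 -135.  ] lean 45.0
slide total [-0.0057 -0.0033 -0.0019] norm mm 2.1 dr total [ 0.    -0.108 -0.064] slide total in target axes [-0.0057 -0.0034 -0.0018]
slide total [-0.0197 -0.003   0.2476] norm mm 74.5 dr total [ 0.    -0.108 -0.064] slide total in target axes [-0.0165 -0.0031  0.2478]
```

```bash

python3 -m pendant '{"slide":[[0,0,0],[-0.004,-0.001,0.062],[-0.004,-0.001,0.062],[-0.004,-0.001,0.062],[-0.004,0,0.062],[0,0,0]],"dr":[[0,-0.108,-0.064],[0,0,0],[0,0,0],[0,0,0],[0,0,0],[0,0,0]],"claw":[0.6,0.6,0.6,0.6,0.6,0.6]}' 40 >/dev/null
python3 go.py 0.402 0.3213 0.065 176.5 45
python3 - <<'E'
from h import *
for n in ("side","wrist"): cv2.imwrite(f"pics/{n}2.png",arm.get_image(n)[:,:,::-1])
a=cv2.imread("pics/side2.png")[150:400,100:400]; b=cv2.imread("pics/wrist2.png")
cv2.imwrite("pics/c2.png",np.hstack([cv2.resize(a,(400,333)),cv2.resize(b,(400,300))[:333] if 0 else cv2.copyMakeBorder(cv2.resize(b,(400,300)),0,33,0,0,0)]))
E
```

```text
t 7.15 tcp [0.4031 0.3066 0.0551] grasp [0.4038 0.32   0.0685] x [-0.998  0.062 -0.005] z [-0.04  -0.706 -0.707] j [-0.7   0.92 -0.53  1.53  0.62  1.63  0.04] w 0.602 gf 0.0 f [ 0.4 -0.2  0.8]
yaw,pitch,roll [ 176.46    0.27 -135.01] lean 44.99
slide total [0.0066 0.011  0.0055] norm mm 4.2 dr total [ 0.001  0.023 -0.032] slide total in target axes [0.0065 0.011  0.0055]
```

View pics/c2.png

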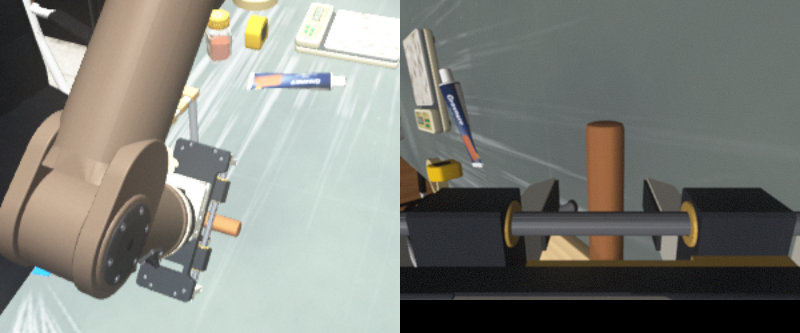

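```bash

python3 -m pendant '{"slide":[[0.006,0.009,0.006],[0,0,0],[0,0,0],[0,0,0],[0,0,0],[0,0,0],[0,0,0]],"dr":[[0,0,0],[0,0,0],[0,0,0],[0,0,0],[0,0,0],[0,0,0],[0,0,0]],"claw":[0.6,0.6,0,0,0,0,0]}' 50
python3 go.py 0.402 0.3213 0.065 176.5 45
```

```text
clock: 7.95
position: [0.4006, 0.3092, 0.0508]
ee_rot: [-0.089, -2.883, 1.194]
force: [-0.4, 0.8, 0.5]
width: 0.223
gripper_force: 50.0
t 7.95 tcp [0.4006 0.3092 0.0508] grasp [0.4014 0.3226 0.0642] x [-0.998  0.06  -0.004] z [-0.04  -0.706 -0.707] j [-0.7   0.93 -0.53  1.53  0.62  1.62  0.04] w 0.223 gf 50.0 f [-0.4  0.8  0.5]
yaw,pitch,roll [ 176.55    0.21 -135.02] lean 44.98
slide total [-0.0022 -0.0048  0.0012] norm mm 1.6 dr total [ 0.003  0.026 -0.017] slide total in target axes [-0.0022 -0.0048  0.0012]
```

```bash

python3 go.py 0.4014 0.3226 0.113 176.5 45 | tail -1
```

```text
slide total [-0.0005 -0.1149 -0.115 ] norm mm 48.8 dr total [ 0.003  0.026 -0.017] slide total in target axes [ 1.000e-04 -1.149e-01 -1.150e-01]
```

```bash

python3 -m pendant '{"slide":[[0,-0.019,-0.019],[0,-0.024,-0.024],[0,-0.024,-0.024],[0,-0.024,-0.024],[0,-0.024,-0.024],[0,0,0],[0,0,0]],"dr":[[0,0,0],[0,0,0],[0,0,0],[0,0,0],[0,0,0],[0,0,0],[0,0,0]],"claw":[0,0,0,0,0,0,0]}' 50
python3 go.py 0.4027 0.3037 0.113 172 45
python3 - <<'E'
from h import *
cv2.imwrite("pics/side3.png",arm.get_image("side")[:,:,::-1])
E
```

```text
clock: 8.65
position: [0.4005, 0.3093, 0.0998]
ee_rot: [-0.09, -2.884, 1.193]
force: [-0.1, -0.7, -0.9]
width: 0.234
gripper_force: 50.0
t 8.65 tcp [0.4005 0.3093 0.0998] grasp [0.4013 0.3227 0.1132] x [-0.998  0.06  -0.004] z [-0.04  -0.705 -0.708] j [-0.7   0.87 -0.54  1.52  0.6   1.69  0.07] w 0.234 gf 50.0 f [-0.1 -0.7 -0.9]
yaw,pitch,roll [ 176.54    0.24 -135.06] lean 44.94
slide total [-0.0047 -0.0439  0.0449] norm mm 18.9 dr total [0.01  0.492 0.443] slide total in target axes [-0.0097 -0.0435  0.0445]
```

```bash

python3 -m pendant '{"slide":[[-0.001,-0.011,0.011],[-0.002,-0.011,0.011],[-0.002,-0.011,0.011],[-0.002,-0.011,0.011],[0,0,0]],"dr":[[0,0.12,0.11],[0,0.12,0.11],[0,0.13,0.11],[0,0.13,0.11],[0,0,0]],"claw":[0,0,0,0,0]}' 50 >/dev/null
python3 go.py 0.4027 0.3037 0.113 172 45
python3 - <<'E'
from h import *
a=arm.get_image("side")[:,:,::-1]; w=arm.get_image("wrist")[:,:,::-1]
cv2.imwrite("pics/c3.png",np.hstack([cv2.resize(a[150:400,80:380],(400,333)),cv2.copyMakeBorder(cv2.resize(w,(400,300)),0,33,0,0,0)]))
s=arm.observe();print(np.round(s['force'],2),np.round(s['ft_torque'],2))
E
```

```text
t 9.2 tcp [0.4016 0.2891 0.0996] grasp [0.4036 0.3024 0.113 ] x [-0.99   0.143  0.001] z [-0.101 -0.7   -0.707] j [-0.66  0.86 -0.53  1.53  0.56  1.68  0.05] w 0.226 gf 50.0 f [ 0.2 -0.5 -1.6]
yaw,pitch,roll [ 1.7180e+02 -5.0000e-02 -1.3499e+02] lean 45.01
slide total [ 0.0033  0.0028 -0.0027] norm mm 1.5 dr total [-0.002 -0.025 -0.016] slide total in target axes [ 0.0033  0.0028 -0.0028]
[-0.03  0.7  -1.03] [ 1.04 -0.2  -0.03]
```

View pics/c3.png

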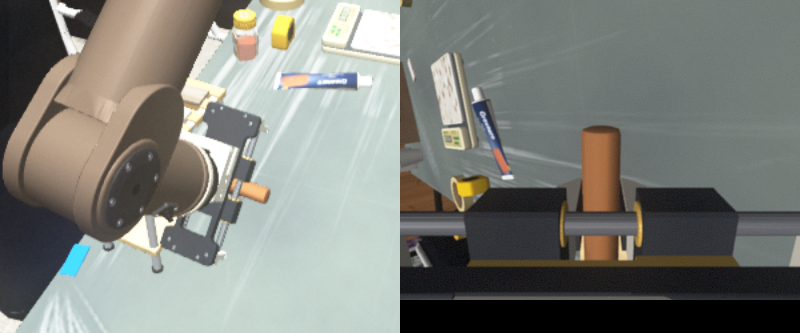

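The handle is held and lifted in both views: its end is at (250,192) in the side crop and (602,130) in the wrist crop. Next I turn it 90° about the handle axis.

```bash

python3 -m pendant '{"slide":[[0.003,0.003,-0.003],[0,0.0076,0],[0,0.0076,0],[0,0.0076,0],[0,0.0076,0],[0,0.0076,0],[0,0.0076,0],[0,0.0076,0]],"dr":[[0,0,0],[-1,0,0],[-1,0,0],[-1,0,0],[-1,0,0],[-1,0,0],[-1,0,0],[-1,0,0]],"claw":[0,0,0,0,0,0,0,0]}' 50
python3 go.py 0.4027 0.3037 0.113 172 -45
```

```text
clock: 10.1
position: [0.4021, 0.3065, 0.094]
ee_rot: [0.218, 3.128, 0.094]
force: [0.4, -1.1, -1.0]
width: 0.227
gripper_force: 50.0
t 10.1 tcp [0.4021 0.3065 0.094 ] grasp [0.4019 0.3054 0.113 ] x [-0.99   0.138 -0.   ] z [ 0.009  0.06  -0.998] j [-0.13  0.51 -0.8   2.    0.48  0.77  0.23] w 0.227 gf 50.0 f [ 0.4 -1.1 -1. ]
yaw,pitch,roll [1.7204e+02 3.0000e-02 1.7655e+02] lean -3.45
slide total [-0.0034  0.0368 -0.0162] norm mm 12.1 dr total [-6.043e+00  1.000e-03  7.000e-03] slide total in target axes [-0.0034  0.0383  0.0123]
```

```bash

python3 -m pendant '{"slide":[[-0.001,0.007,0],[-0.001,0.007,0],[-0.001,0.007,0],[0,0.007,0],[0,0.007,0],[0,0.007,0],[0,0,0]],"dr":[[-1,0,0],[-1,0,0],[-1,0,0],[-1,0,0],[-1,0,0],[-1.0,0,0],[0,0,0]],"claw":[0,0,0,0,0,0,0]}' 50
python3 go.py 0.4027 0.3037 0.113 172 -45
python3 - <<'E'
from h import *
a=arm.get_image("side")[:,:,::-1]; w=arm.get_image("wrist")[:,:,::-1]
cv2.imwrite("pics/c4.png",np.hstack([cv2.resize(a[170:370,100:340],(400,333)),cv2.copyMakeBorder(cv2.resize(w,(400,300)),0,33,0,0,0)]))
E
```

```text
clock: 10.8
position: [0.4024, 0.3118, 0.0911]
ee_rot: [0.206, 2.923, 1.022]
force: [0.2, 0.6, -0.4]
width: 0.226
gripper_force: 50.0
t 10.8 tcp [0.4024 0.3118 0.0911] grasp [0.4008 0.3001 0.106 ] x [-0.99   0.137  0.008] z [ 0.08   0.617 -0.783] j [ 0.48  0.71 -1.14  2.3   0.65  0.12  0.39] w 0.226 gf 50.0 f [ 0.2  0.6 -0.4]
yaw,pitch,roll [172.1   -0.44 141.5 ] lean -38.5
slide total [-0.0047  0.0318 -0.0107] norm mm 10.2 dr total [-0.945 -0.058 -0.032] slide total in target axes [-0.0049  0.0328 -0.007 ]
```

View pics/c4.png

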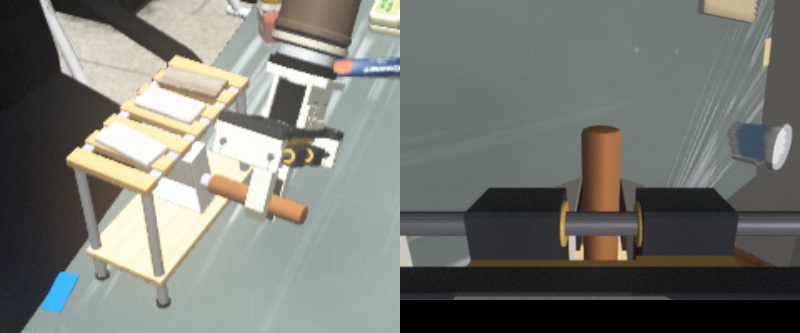

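The side crop shows the tray nearly upright under the shelf at (160–210, 145–210), with the handle held at (265,190). The turn stopped about 6.5° short because joint 6 is at its limit, so I'll nudge it further while lowering.

```bash

python3 -m pendant '{"slide":[[-0.002,0.016,-0.004],[-0.002,0.016,-0.004],[0,0,0]],"dr":[[-0.4,-0.03,-0.016],[-0.4,-0.03,-0.016],[-0.15,0,0]],"claw":[0,0,0]}' 50 >/dev/null
python3 go.py 0.4027 0.3037 0.106 172 -45
```

```text
t 11.2 tcp [0.404  0.3178 0.0973] grasp [0.4023 0.3049 0.1111] x [-0.991  0.136 -0.   ] z [ 0.093  0.677 -0.731] j [ 0.56  0.81 -1.23  2.32  1.2   0.12 -0.1 ] w 0.229 gf 50.0 f [ 0.2  0.4 -1.5]
yaw,pitch,roll [1.7220e+02 1.0000e-02 1.3693e+02] lean -43.07
slide total [-0.0022 -0.0124  0.0099] norm mm 4.8 dr total [-0.281 -0.019  0.022] slide total in target axes [-0.0022 -0.0127  0.0095]
```

```bash

python3 go.py 0.4027 0.3037 0.0955 172 -45 | tail -1
```

```text
slide total [-0.0022 -0.0363  0.0354] norm mm 15.2 dr total [-0.281 -0.019  0.022] slide total in target axes [-0.0022 -0.0374  0.0342]
```

```bash

python3 -m pendant '{"slide":[[-0.001,-0.009,0.009],[-0.001,-0.009,0.009],[0,-0.009,0.009],[0,-0.009,0.008],[0,0,0],[0,0,0]],"dr":[[-0.1,0,0],[-0.1,0,0],[-0.1,0,0],[0,0,0],[0,0,0],[0,0,0]],"claw":[0,0,0,0,0,0]}' 50 >/dev/null
python3 go.py 0.4027 0.3037 0.0945 172 -45
```

```text
t 11.8 tcp [0.4045 0.3168 0.0819] grasp [0.4026 0.3035 0.0953] x [-0.991  0.136  0.   ] z [ 0.096  0.701 -0.706] j [ 0.58  0.9  -1.24  2.34  1.66  0.14 -0.5 ] w 0.226 gf 50.0 f [ 0.6  0.1 -0.6]
yaw,pitch,roll [ 1.7220e+02 -1.0000e-02  1.3494e+02] lean -45.06
slide total [-0.0003 -0.0015  0.0024] norm mm 0.8 dr total [ 0.009 -0.022  0.019] slide total in target axes [-0.0003 -0.0015  0.0024]
```

```bash

for i in 1 2 3; do python3 -m pendant '{"slide":[[0,-0.0018,0.0018],[0,0,0]],"dr":[[0,0,0],[0,0,0]],"claw":[0,0]}' 50 | grep -E "posit|force:" ; done
```

```text
position: [0.4042, 0.3167, 0.0813]
force: [-0.8, 1.4, 1.6]
gripper_force: 50.0
position: [0.404, 0.3167, 0.0805]
force: [-1.9, 2.1, 4.9]
gripper_force: 50.1
position: [0.4038, 0.3167, 0.0797]
force: [-2.3, 1.2, 5.1]
gripper_force: 50.1
```

```bash

python3 -m pendant '{"slide":[[0,0,0],[0,0,0],[0,0,0],[0,0,0],[0,0,-0.06],[0,0,-0.09],[0,0,-0.12],[0,0,-0.12]],"dr":[[0,0,0],[0,0,0],[0,0,0],[0,0,0],[0,0,0],[0,0,0],[0,0,0],[0,0,0]],"claw":[0.35,0.5,0.6,0.6,0.6,0.6,0.6,0.6]}' 50 >/dev/null
python3 go.py 0.4027 0.3037 0.22 172 -45
python3 - <<'E'
from h import *
a=arm.get_image("side")[:,:,::-1].copy(); t=arm.get_image("top")[:,:,::-1].copy(); cv2.imwrite("pics/side5.png",a);cv2.imwrite("pics/top5.png",t)
cv2.imwrite("pics/c5.png",np.hstack([cv2.resize(a[190:360,120:300],(420,397)),cv2.copyMakeBorder(cv2.resize(t[150:260,120:220],(360,396)),0,1,0,0,0)]))
E
```

```text
t 13.2 tcp [0.3998 0.2815 0.0986] grasp [0.3981 0.2685 0.1124] x [-0.991  0.135  0.003] z [ 0.09   0.682 -0.726] j [ 0.68  0.83 -1.26  2.34  0.81  0.14  0.36] w 0.6 gf 0.0 f [-0.  -0.5 -0.2]
yaw,pitch,roll [172.27  -0.2  136.54] lean -43.46
slide total [ 0.0015  0.3341 -0.179 ] norm mm 113.7 dr total [-0.224 -0.048  0.008] slide total in target axes [ 0.0008  0.3388 -0.17  ]
```

View pics/c5.png

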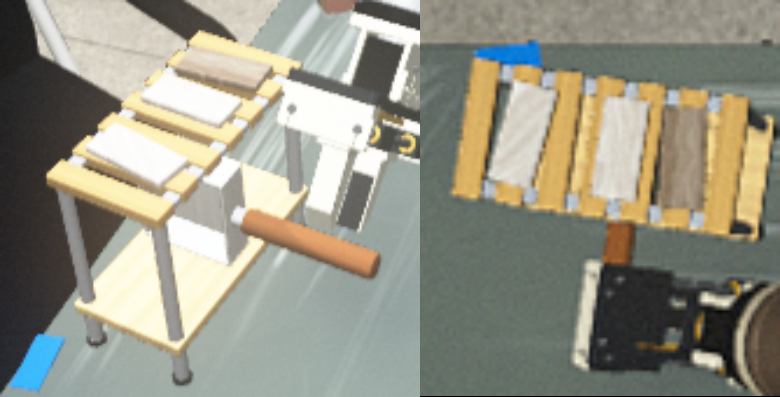

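The side crop shows the tray standing on its long side on the board at (170–245, 160–265), open side facing +y, with the handle level at (240–380, 215–270). Next I back off upward and go over to the other lean.

```bash

python3 -m pendant '{"slide":[[0,0.02,-0.1],[0,0.03,-0.1],[0,0.03,-0.1],[0,0.03,-0.1],[0,0.03,-0.1],[0,0.03,-0.1],[0,0.02,-0.1],[0,0,-0.1],[0,0,0],[0,0,0]],"dr":[[0,0,0],[1,0,0],[1,0,0],[1,0,0],[1,0,0],[1,0,0],[1,0,0],[1,0,0],[0.5,0,0],[0.5,0,0]],"claw":[0.6,0.6,0.6,0.6,0.6,0.6,0.6,0.6,0.6,0.6]}' 50 >/dev/null
python3 go.py 0.4027 0.360 0.22 172 20
```

```text
t 14.3 tcp [0.4017 0.2324 0.2889] grasp [0.4018 0.2352 0.3077] x [-0.989  0.145 -0.014] z [-0.007 -0.149 -0.989] j [ 0.07  0.34 -1.02  1.73  0.38  1.37  0.38] w 0.601 gf 0.0 f [-0.  -1.  -1.1]
yaw,pitch,roll [ 171.68    0.83 -171.48] lean 8.52
slide total [0.0622 0.438  0.226 ] norm mm 149.0 dr total [ 1.67   0.105 -0.075] slide total in target axes [0.0558 0.4748 0.135 ]
```

```bash
python3 - <<'E'
from h import *
c,s=cam("wrist"),cam("side")
w=arm.get_image("wrist")[:,:,::-1].copy(); a=arm.get_image("side")[:,:,::-1].copy(); cv2.imwrite("pics/w6.png",w)
ew=axis(w,(0,0,560,230)); es=axis(a,(205,270,295,335)); print(ew,es)
def pl(c,e):
    o,d1=ray(c,e[0]);_,d2=ray(c,e[1]);n=np.cross(d1,d2);n/=np.linalg.norm(n);return n,n@o
n1,k1=pl(c,ew)
for e in es[:2]:
    o,r=ray(s,e); print("3d",(o+r*(k1-n1@o)/(n1@r)).round(4))
for p in ew[:2]: print("z.095",onz(c,p,.095).round(4))
d=onz(c,ew[1],.095)-onz(c,ew[0],.095);print(np.degrees(np.arctan2(d[1],d[0])))
E
python3 go.py 0.4027 0.374 0.165 172 52
```

```text
(array([388.39242568, 122.4935778 ]), array([381.26144896, 229.61651759]), 2173) (array([224.02366782, 283.94157109]), array([278.06758155, 305.83316099]), 207)
3d [0.4729 0.2929 0.0936]
3d [0.3613 0.3082 0.0887]
z.095 [0.3568 0.308  0.095 ]
z.095 [0.4585 0.2946 0.095 ]
-7.499074291555106
t 14.4 tcp [0.4003 0.2334 0.2875] grasp [0.4005 0.2362 0.3063] x [-0.99   0.141 -0.009] z [-0.012 -0.146 -0.989] j [ 0.07  0.34 -1.02  1.73  0.37  1.37  0.38] w 0.602 gf 0.0 f [-1.1  0.1 -0.4]
yaw,pitch,roll [ 171.9     0.53 -171.58] lean 8.42
slide total [0.0622 0.4762 0.3813] norm mm 184.0 dr total [ 6.339  0.061 -0.053] slide total in target axes [ 0.0573  0.6083 -0.0518]
```

```bash

python3 -m pendant '{"slide":[[0,0,0],[0,0,0],[0,0,0],[0,0,0],[0,0,0],[0,0,0],[0,0,0]],"dr":[[1,0.06,-0.05],[1,0,0],[1,0,0],[1,0,0],[1,0,0],[0.46,0,0],[0,0,0]],"claw":[0.6,0.6,0.6,0.6,0.6,0.6,0.6]}' 50 >/dev/null
python3 go.py 0.411 0.355 0.147 172.5 46
```

```text
t 15.1 tcp [0.3996 0.2328 0.2858] grasp [0.4015 0.2463 0.299 ] x [-0.991  0.135  0.002] z [-0.099 -0.712 -0.696] j [-0.46  0.66 -0.77  1.5   0.57  1.98  0.12] w 0.604 gf 0.0 f [ 0.5 -0.8 -0.8]
yaw,pitch,roll [ 1.7221e+02 -1.3000e-01 -1.3407e+02] lean 45.93
slide total [0.0161 0.6167 0.0913] norm mm 187.1 dr total [ 0.01  -0.043 -0.016] slide total in target axes [0.0154 0.6168 0.0905]
```

```bash

python3 -m pendant '{"slide":[[0.002,0.1,0.015],[0.002,0.1,0.015],[0.002,0.1,0.015],[0.003,0.1,0.015],[0.003,0.1,0.015],[0.003,0.117,0.015],[0,0,0],[0,0,0]],"dr":[[0,-0.043,-0.016],[0,0,0],[0,0,0],[0,0,0],[0,0,0],[0,0,0],[0,0,0],[0,0,0]],"claw":[0.6,0.6,0.6,0.6,0.6,0.6,0.6,0.6]}' 50 >/dev/null
python3 go.py 0.4035 0.3019 0.0945 172.5 46
```

```text
t 15.9 tcp [0.4091 0.3414 0.1365] grasp [0.4109 0.3549 0.1498] x [-0.991  0.133  0.001] z [-0.096 -0.709 -0.698] j [-0.63  0.93 -0.71  1.36  0.63  1.88 -0.  ] w 0.6 gf 0.0 f [ 0.2 -0.7 -0.5]
yaw,pitch,roll [ 1.7239e+02 -6.0000e-02 -1.3430e+02] lean 45.7
slide total [0.0007 0.007  0.2564] norm mm 76.9 dr total [ 0.044 -0.018 -0.005] slide total in target axes [0.0012 0.0083 0.2563]
```

```bash

python3 -m pendant '{"slide":[[0,0.008,0.05],[0,0,0.07],[0,0,0.07],[0,0,0.066],[0,0,0],[0,0,0]],"dr":[[0.04,-0.018,0],[0,0,0],[0,0,0],[0,0,0],[0,0,0],[0,0,0]],"claw":[0.6,0.6,0.6,0.6,0.6,0.6]}' 50 >/dev/null
python3 go.py 0.4035 0.3019 0.0945 172.5 46
python3 - <<'E'
from h import *
w=arm.get_image("wrist")[:,:,::-1].copy(); cv2.imwrite("pics/w7.png",w)
print(axis(w,(0,0,560,260)))
w=cv2.imread("pics/wrist2.png");print(axis(w,(0,0,560,260)))
E
```

```text
t 16.5 tcp [0.4016 0.2885 0.0822] grasp [0.4033 0.3021 0.0954] x [-0.991  0.13   0.   ] z [-0.094 -0.713 -0.695] j [-0.57  0.94 -0.71  1.52  0.66  1.75 -0.05] w 0.602 gf 0.0 f [ 0.2 -0.3  0.4]
yaw,pitch,roll [ 1.7251e+02 -3.0000e-02 -1.3399e+02] lean 46.01
slide total [-0.0006  0.0019  0.0025] norm mm 1.0 dr total [-0.001 -0.002  0.003] slide total in target axes [-0.0006  0.0019  0.0025]
(array([278.64830879, 176.80277968]), array([280.17784943, 259.38565291]), 3807)
(array([284.52490073, 170.75229482]), array([286.83554266, 259.60241636]), 4105)
```

Handle is centred between the fingers (column 279 against the 281 centre), so I'll close and lift.

```bash

python3 -m pendant '{"slide":[[0,0,0],[0,0,0],[0,0,0],[0,0,0],[0,0,0],[0,-0.014,-0.014],[0,-0.014,-0.014],[0,-0.014,-0.014],[0,0,0],[0,0,0]],"dr":[[0,0,0],[0,0,0],[0,0,0],[0,0,0],[0,0,0],[0,0,0],[0,0,0],[0,0,0],[0,0,0],[0,0,0]],"claw":[0,0,0,0,0,0,0,0,0,0]}' 50
python3 go.py 0.4030 0.3035 0.1135 172.1 45
```

```text
clock: 17.55
position: [0.4011, 0.2895, 0.0993]
ee_rot: [-0.183, -2.839, 1.206]
force: [0.1, 0.4, -1.2]
width: 0.227
gripper_force: 50.0
t 17.55 tcp [0.4011 0.2895 0.0993] grasp [0.4029 0.3031 0.1125] x [-0.992  0.129  0.001] z [-0.094 -0.713 -0.694] j [-0.57  0.92 -0.71  1.51  0.65  1.77 -0.04] w 0.227 gf 50.0 f [ 0.1  0.4 -1.2]
yaw,pitch,roll [ 1.7257e+02 -8.0000e-02 -1.3398e+02] lean 46.02
slide total [ 0.0001 -0.0002 -0.0033] norm mm 1.0 dr total [-0.149  0.041  0.056] slide total in target axes [ 0.0001 -0.0001 -0.0033]
```

```bash

python3 -m pendant '{"slide":[[0,0.0076,0],[0,0.0076,0],[0,0.0076,0],[0,0.0076,0],[0,0.0076,0],[0,0.0076,0],[0,0.0076,0],[0,0.0076,0],[0,0.0076,0],[0,0,0]],"dr":[[-1,0,0],[-1,0,0],[-1,0,0],[-1,0,0],[-1,0,0],[-1,0,0],[-1,0,0],[-1,0,0],[-1,0,0],[0,0,0]],"claw":[0,0,0,0,0,0,0,0,0,0]}' 50
python3 go.py 0.4030 0.3035 0.113 172.1 -44
```

```text
clock: 18.55
position: [0.4034, 0.3027, 0.0912]
ee_rot: [0.21, 3.09, 0.426]
force: [0.6, -0.9, -1.8]
width: 0.224
gripper_force: 50.0
t 18.55 tcp [0.4034 0.3027 0.0912] grasp [0.4028 0.2976 0.1095] x [-0.991  0.135  0.004] z [ 0.033  0.268 -0.963] j [ 0.22  0.6  -1.1   2.12  0.66  0.6   0.16] w 0.224 gf 50.0 f [ 0.6 -0.9 -1.8]
yaw,pitch,roll [172.24  -0.21 164.33] lean -15.67
slide total [ 0.0017  0.0521 -0.0136] norm mm 16.2 dr total [-4.12e+00 -3.70e-02  2.00e-03] slide total in target axes [0.0017 0.0524 0.0127]
```

```bash

python3 -m pendant '{"slide":[[0,0.0105,0],[0,0.0105,0],[0,0.0105,0],[0.001,0.0105,0],[0.001,0.0105,0],[0,0,0]],"dr":[[-0.82,-0.01,0],[-0.82,-0.01,0],[-0.82,-0.01,0],[-0.82,0,0],[-0.82,0,0],[0,0,0]],"claw":[0,0,0,0,0,0]}' 50 >/dev/null
python3 go.py 0.4030 0.3035 0.113 172.1 -44
```

```text
t 19.15 tcp [0.4053 0.3181 0.095 ] grasp [0.4037 0.3059 0.1094] x [-0.991  0.131 -0.001] z [ 0.086  0.643 -0.761] j [ 0.52  0.77 -1.2   2.3   0.97  0.14  0.1 ] w 0.228 gf 50.0 f [-0.1  0.2 -1.9]
yaw,pitch,roll [1.7246e+02 3.0000e-02 1.3958e+02] lean -40.42
slide total [ 0.001   0.0054 -0.0144] norm mm 4.6 dr total [-0.521 -0.031  0.041] slide total in target axes [ 0.001   0.0063 -0.0141]
```

```bash

python3 -m pendant '{"slide":[[0,0.005,-0.014],[0,0,0],[0,0,0]],"dr":[[-0.2,-0.03,0.04],[-0.2,0,0],[-0.12,0,0]],"claw":[0,0,0]}' 50 >/dev/null
python3 go.py 0.4030 0.3035 0.075 172.1 -44
```

```text
t 19.45 tcp [0.4058 0.3181 0.1008] grasp [0.4039 0.3051 0.1145] x [-0.99   0.138 -0.002] z [ 0.097  0.688 -0.719] j [ 0.58  0.83 -1.25  2.32  1.25  0.12 -0.14] w 0.228 gf 50.0 f [-0.1 -0.1 -2.1]
yaw,pitch,roll [1.7208e+02 1.1000e-01 1.3598e+02] lean -44.02
slide total [ 0.0027 -0.0955  0.0907] norm mm 39.5 dr total [0.002 0.013 0.008] slide total in target axes [ 0.0025 -0.0954  0.0908]
```

```bash

python3 -m pendant '{"slide":[[0,-0.016,0.015],[0.001,-0.02,0.019],[0.001,-0.02,0.019],[0.001,-0.02,0.019],[0,-0.02,0.019],[0,0,0],[0,0,0]],"dr":[[0,0,0],[0,0,0],[0,0,0],[0,0,0],[0,0,0],[0,0,0],[0,0,0]],"claw":[0,0,0,0,0,0,0]}' 50 >/dev/null
python3 go.py 0.4030 0.3035 0.067 172.1 -44
python3 - <<'E'
from h import *
a=arm.get_image("side")[:,:,::-1].copy(); t=arm.get_image("top")[:,:,::-1].copy()
cv2.imwrite("pics/c8.png",np.hstack([cv2.resize(a[190:360,120:300],(420,397)),cv2.copyMakeBorder(cv2.resize(t[150:260,120:220],(360,396)),0,1,0,0,0)]))
E
```

```text
t 20.15 tcp [0.4046 0.3168 0.0615] grasp [0.4027 0.3037 0.0752] x [-0.991  0.137 -0.002] z [ 0.097  0.689 -0.718] j [ 0.56  0.96 -1.24  2.34  1.82  0.2  -0.63] w 0.23 gf 50.0 f [-0.4  0.4 -1. ]
yaw,pitch,roll [1.7211e+02 1.2000e-01 1.3590e+02] lean -44.1
slide total [-0.0009 -0.0196  0.0192] norm mm 8.2 dr total [0.014 0.012 0.014] slide total in target axes [-0.0009 -0.0195  0.0192]
```

View pics/c8.png

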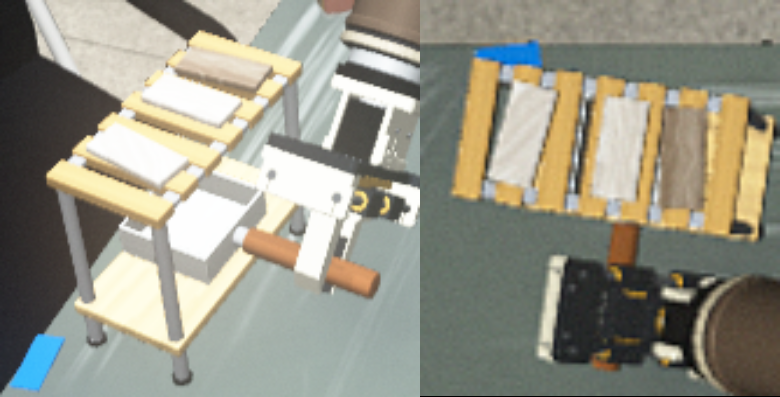

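The tray is now open side up at (120–265, 185–280) in the side crop, hovering about 10 mm above the board. Next I lower it to contact.

```bash

python3 -m pendant '{"slide":[[0,-0.009,0.009],[0,-0.009,0.009],[0,0,0],[0,0,0]],"dr":[[0,0,0],[0,0,0],[0,0,0],[0,0,0]],"claw":[0,0,0,0]}' 50 | grep -E "posit|force:"
for i in 1 2 3; do python3 -m pendant '{"slide":[[0,-0.0022,0.0022],[0,0,0]],"dr":[[0,0,0],[0,0,0]],"claw":[0,0]}' 50 | grep -E "posit|^force:" ; done; python3 go.py 0.4030 0.3035 0.065 172.1 -44
```

```text
position: [0.404, 0.3158, 0.0536]
force: [0.6, 0.2, -0.7]
gripper_force: 50.0
position: [0.404, 0.3159, 0.0528]
force: [0.0, -0.5, -0.7]
position: [0.404, 0.3159, 0.052]
force: [-0.4, 0.6, -0.2]
position: [0.404, 0.3161, 0.0512]
force: [0.0, 0.8, 1.9]
t 21.25 tcp [0.404  0.3161 0.0512] grasp [0.4022 0.303  0.0648] x [-0.991  0.137 -0.002] z [ 0.097  0.691 -0.717] j [ 0.56  1.   -1.24  2.35  1.89  0.23 -0.68] w 0.226 gf 50.0 f [0.  0.8 1.9]
yaw,pitch,roll [1.7213e+02 1.2000e-01 1.3578e+02] lean -44.22
slide total [-0.0024  0.0016  0.001 ] norm mm 0.9 dr total [0.032 0.01  0.015] slide total in target axes [-0.0024  0.0017  0.001 ]
```

```bash

python3 -m pendant '{"slide":[[0,-0.001,0.001],[0,0,0],[0,0,0],[0,0,0],[0,0,0],[0,0,-0.06],[0,0,-0.09],[0,0,-0.1],[0,0,-0.1]],"dr":[[0,0,0],[0,0,0],[0,0,0],[0,0,0],[0,0,0],[0,0,0],[0,0,0],[0,0,0],[0,0,0]],"claw":[0,0.3,0.45,0.55,0.55,0.55,0.55,0.55,0.55]}' 50 >/dev/null
python3 go.py 0.4030 0.3035 0.065 172.1 -44
```

```text
t 22.15 tcp [0.399  0.2758 0.0837] grasp [0.3972 0.2629 0.0975] x [-0.991  0.137 -0.001] z [ 0.095  0.679 -0.728] j [ 0.68  0.87 -1.25  2.35  1.13  0.14  0.07] w 0.547 gf 0.0 f [-0.1  0.5 -0.1]
yaw,pitch,roll [1.7212e+02 7.0000e-02 1.3670e+02] lean -43.3
slide total [-0.0005  0.0259  0.1727] norm mm 52.4 dr total [-0.102  0.006  0.009] slide total in target axes [-0.0006  0.0237  0.173 ]
```

Now up and away as before, then look.

```bash

python3 -m pendant '{"slide":[[0,0.01,-0.1],[0,0.03,-0.1],[0,0.03,-0.1],[0,0.03,-0.1],[0,0.03,-0.1],[0,0.03,-0.1],[0,0.02,-0.1],[0,0,-0.1],[0,0,0],[0,0,0]],"dr":[[0,0,0],[1,0,0],[1,0,0],[1,0,0],[1,0,0],[1,0,0],[1,0,0],[0.5,0,0],[0,0,0],[0,0,0]],"claw":[0.6,0.6,0.6,0.6,0.6,0.6,0.6,0.6,0.6,0.6]}' 50 >/dev/null
python3 go.py
cat > m3.py <<'E'
from h import *
c,s=cam("wrist"),cam("side")
w=arm.get_image("wrist")[:,:,::-1].copy(); a=arm.get_image("side")[:,:,::-1].copy(); t=arm.get_image("top")[:,:,::-1].copy()
ew=axis(w,(0,0,560,260)); print(ew)
P=[onz(c,p,.065) for p in ew[:2]]; d=P[1]-P[0]; u=d/np.linalg.norm(d)
print(np.round(P,4),"len",np.linalg.norm(d),"yaw",np.degrees(np.arctan2(d[1],d[0])),"origin from end",P[0]+u*.167)
n,dd=None,None
o1,d1=ray(c,ew[0]);_,d2=ray(c,ew[1]);n=np.cross(d1,d2)
es=axis(a,(205,285,295,340))
for e in es[:2]:
    o,r=ray(s,e); print("3d",(o+r*(n@(o1-o))/(n@r)).round(4))
cv2.imwrite("pics/c9.png",np.hstack([cv2.resize(a[190:360,120:300],(420,397)),cv2.copyMakeBorder(cv2.resize(w,(380,285)),0,112,0,0,0)]))
cv2.imwrite("pics/top9.png",t)
E
python3 m3.py
```

```text
t 23.15 tcp [0.3989 0.223  0.2544] grasp [0.3984 0.2213 0.2733] x [-0.989  0.146 -0.014] z [ 0.027  0.085 -0.996] j [ 0.39  0.27 -1.15  1.91  0.24  1.05  0.58] w 0.6 gf 0.0 f [ 0.7 -1.   0.2]
yaw,pitch,roll [171.62   0.82 174.97] lean -5.03
(array([348.71936615, 122.66034812]), array([342.48631274, 237.91814095]), 2092)
[[0.3567 0.31   0.065 ]
 [0.4713 0.293  0.065 ]] len 0.1159000334566013 yaw -8.429709282457232 origin from end [0.52186093 0.28547067 0.065     ]
3d [0.4483 0.2963 0.0654]
3d [0.358  0.3095 0.066 ]
```

View pics/c9.png

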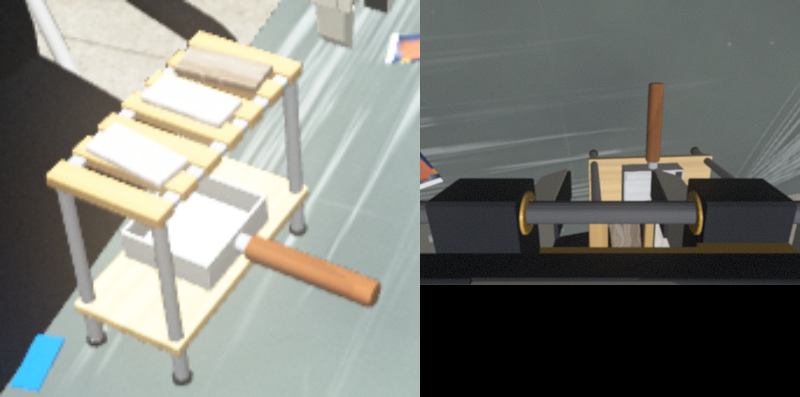

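The side and wrist views show the tray flat and open side up in the middle of the board. Its origin is about (0.522, 0.2855) against the rack centre at (0.5215, 0.287), and its yaw is -8.4° against about -8°. The handle is level at z≈0.065 and the robot is clear, so I'm handing in.

```bash
python3 -c "
from cell import arm
print(arm.sign_off())"
```

```text
the job is handed in; nothing more can be done
None
```

I turned the tray over beneath the upper shelf and handed the job in: it lies flat, open side up, within about 2 mm of the middle of the bottom board, with its handle straight out the front to within about half a degree.

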